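# Sort the closing-time clutter into the refill bin and the wash bin

### The job

Sort the things from the prep station: stand both salt shakers upright on the floor of the white refill bin, and lay the pastry brush and the red probe thermometer flat on the floor of the blue wash bin. Never lay a shaker over on its side, or the salt will spill, and leave the squeeze bottle and the spread tub where they stand.

Things in the scene. Friction and masses are not known exactly. Their poses are not given: they have to be found in the camera images.
- shaker_1: Salt shaker with grey domed head: round, 44 mm diameter up to 70 mm, head 34 mm, 90 mm tall, 0.1 kg. Origin: centre of its underside; its z axis runs up through its head. It starts in a well of the sloped rack, its z axis leaning 35 degrees from vertical (towards the rack's -x). Draw it out along its own z axis, at least 70 mm, before turning it upright.
- shaker_2: A second shaker, same in every way, in the other well, 95 mm beside the first.
- rack: Fixed steel rack, 124 mm (x) by 180 mm (y), 70 mm high, origin: centre of its underside. Two square wells (y = +-47.5 mm), 50 mm wide inside, lean 35 degrees towards its -x, which faces the robot. Along a shaker from its underside, the walls at its two y sides reach 30 mm, the rear wall 35 mm, the lower front wall, on which it leans, 58 mm. Fingers fit at its two y sides.
- brush: Pastry brush, wooden handle, pale bristles, 236 mm long, lying flat, 60 g. Origin: on its underside near mid-length, at table height. In its own frame the direction from bristles to handle end is (-0.342, 0.940, 0). The handle, 32 mm wide and 14 mm thick, is best gripped across at (-0.011, 0.016, 0.007), near the centre of mass.
- probe: Probe thermometer, red handle and thin steel needle, 212 mm long, lying flat, 60 g. Origin: on its underside at mid-length, at table height. In its own frame the direction from needle to handle end is (-0.105, 0.995, 0). The handle is 92 mm long, 18 mm wide, 22 mm thick; its middle, the place to grip across, is at (-0.003, 0.057, 0.011), by the centre of mass.
- refill_bin: Fixed open white plastic bin, 210 mm (its x) by 150 mm (its y) outside, 45 mm high, walls and floor 5 mm thick. Origin: centre of its underside, at table height.
- wash_bin: Fixed open blue plastic bin, 270 mm (its x) by 170 mm (its y) outside, 55 mm high, walls and floor 5 mm thick. Origin: centre of its underside, at table height. White and blue bins stand left and right of the work; which is where changes.
- bottle: Bystander: squeeze bottle of dressing standing behind the bins, 57 mm diameter, 218 mm tall. Origin: centre of its underside.
- tub: Bystander: closed green and white spread tub, 96 x 137 x 53 mm. Origin: centre of its underside.
Things that resemble listed ones, but are neither listed nor needed, are in the scene too. Several things look just like the probe: the one meant starts farthest to the robot's right.

How it is judged (in metres and radians):
At the end, for the whole second after the job is handed in: Both shakers stand on the white bin's floor, within 85 mm (x) and 55 mm (y) of its middle, leaning under 0.12 rad. Brush and probe lie in the blue bin, origins within 60 mm (x) and 75 mm (y) of its middle, under 35 mm above its underside, flat within 0.17 rad. All four at rest (x of shaker_1 in the frame of refill_bin between -0.085 and 0.085 m and y of shaker_1 in the frame of refill_bin between -0.055 and 0.055 m and z of each of shaker_1, shaker_2 in the frame of refill_bin below 0.015 m and angle between each of shaker_1, shaker_2's own z axis and vertical below 0.12 rad and linear speed of each of shaker_1, shaker_2, brush, probe below 0.02 m/s and x of shaker_2 in the frame of refill_bin between -0.085 and 0.085 m and y of shaker_2 in the frame of refill_bin between -0.055 and 0.055 m and x of brush in the frame of wash_bin between -0.06 and 0.06 m and y of brush in the frame of wash_bin between -0.075 and 0.075 m and z of each of brush, probe in the frame of wash_bin below 0.035 m and angle between the z axis of each of brush, probe and the z axis of wash_bin, either way round below 0.17 rad and x of probe in the frame of wash_bin between -0.06 and 0.06 m and y of probe in the frame of wash_bin between -0.075 and 0.075 m); the robot touches nothing.
It fails at once if a shaker is laid over (more than 1.1 rad from upright) (angle between any of shaker_1, shaker_2's own z axis and vertical above 1.1 rad).
It fails at once if the squeeze bottle or the tub is moved more than 30 mm (distance of any of bottle, tub from where it was at the start of the episode above 0.03 m).
It also fails if it takes over 72 s, if anything falls off the work surface, if the arm or the gripper's body presses on something with over 40 N, if the wrist force passes 120 N, or if a joint passes its speed limit or range.

### The arm

A 6-joint arm with a two-finger parallel gripper is mounted at the origin on a cart in front of the work surface, level with it; the furniture and walls round the work are solid. World frame = base frame: x ahead of the robot, y to its left, z up, the work surface at z = 0. Lengths are in mm, angles in rad, forces in N, time in s.
With the tool pointing down it reaches from about 375 to 975 mm from the base axis. Payload 3.8 kg.
Tool frame: the origin (TCP) lies at the very end of the fingers, on their centre line; the grasp point (between the pads) lies behind it (env.tcp_to_grasp is the z of the grasp point in the tool frame, in mm); z points along the fingers, y is the line along which they close (so a half turn about z gives the same grasp; the last joint's range is limited). The gripper opens to 85 mm and grips with 20 to 120 N. Pads are 22 mm wide; open, the fingers measure 114 mm over their backs; the gripper's body (76 mm by 85 mm) begins 54 mm behind the grasp point. The pads swing forward as they close: fully open they stand 13 mm farther back than shut.
Start: joints at [1.078, 0.264, 1.604, -0, 1.274, -0.037], TCP at [297.119, 606.084, 231.28] pointing down, gripper open.
Joint ranges: [-2.63, 2.63], [-0.94, 2.18], [0.31, 2.57], [-1.31, 4.45], [0, 2.66], [-2.55, 2.55]. Speed limits (rad/s): [2.57, 2.57, 3.14, 3.14, 3.14, 3.14].

### API

Orientations are given as [roll, pitch, yaw] about the fixed x, y, z axes, in that order (R = Rz(yaw) Ry(pitch) Rx(roll)).
In Python, from workcell import env gives the robot as it stands.
- The arm moves only by the tool step_arm, never from a script. Its argument "increments" is a list of rows, each a list of 7 numbers: the shift along the tool's x, y, z in cm, then the turn, a rotation vector about the tool's x, y, z in rad, then the closure, from 0 (fully open) to 1 (shut). In form: [[tx, ty, tz, wx, wy, wz, fingers], ...]. A call has 1 to 8 rows; each row shifts and turns the commanded pose from where the row before left it, along the tool's axes as they then stand; what a row does not reach is not made up. A row lasts 1/12 s, in which the tool goes at most 41.7 mm and 7.16 degrees, less where a joint would pass 70% of its speed; a pose out of reach is approached as far as the arm can. A call is refused whole if a number of a shift passes 4.17 or a number of a turn 0.125, either way. A call with a gripper value outside its range is refused whole. The fingers move at their own pace and stop on an object; the grip force is fixed at half the most. Time passes only in rows, so rows that do not move let the fingers close. It gives the time, the measured TCP pose, the force, the opening and the grip force at its end, in the units of the state.
- env.state(): the state, without advancing time (a new reading comes with each control period).
- env.grab_frame(name): name is "scene" or "top"; returns a dict with "img" (420x560x3 uint8, red, green, blue), "mtx" (3x3 intrinsics, pixels), "k1" (the pictures are not rectified: a ray, as slopes to the right and down, at radius r is drawn at 1 + k1 r^2 times it, then the intrinsics apply), "position" and "attitude" of the camera in the world. Camera axes: x right, y up, looking along -z (the intrinsics and any distortion apply to the point x, -y, -z); pixel columns grow to the right and rows downward; lengths in mm; the calibration is good to about 2 mm. A picture is of the moment at which its call begins. There is no depth.
- env.finish_job(): hands the job in; it is judged then, once.
Trained networks look in the newest picture that a camera, given by its name, has taken for a name from the list of things; names that differ only in an ending like _2 or _b are one class to them, and where a whole thing is asked for, a point or a joint stands for the part that bears it (a point fixed in the world has none). Each returns a list of dicts, best first, with "p" (0 to 1); they miss things now and then, are a little off and sometimes report something else, mostly with a low value. They report only what shows in the picture. A call takes as long as a camera call. They do not tell look-alikes from the thing itself.
- env.recognise(camera, query): "location" ([column, row] in pixels, amid what is visible of it).
- env.cut_out(camera, query): "pixels" (420x560 bool, what is visible of it) and "location" ([column, row] in pixels, amid what is visible of it).
- env.mark_of(camera, query): "location" ([column, row] in pixels: a listed point, or the origin of a listed thing).
The state is a dict: "clock": time; "joints": joint angles; "joint_velocities": joint speeds; "effort": joint torques, N m; "ee_pos": TCP position; "eef_rot": TCP orientation; "ft_force": force on the tool from outside, world axes, zero at the start; "torque": the same for the moment, N m; "grip_width": finger opening in mm; "grasp_force": force on a finger pad.
Only numpy, scipy, OpenCV 4.12 (cv2) and the standard library are available. Lean on these libraries where they do the work, as an engineer would, in place of code of your own. Each camera call takes 0.05 s, during which the arm holds its last target. There are 200 camera calls.

## Working session

There is one attempt and no reset: what is moved stays moved. The work goes in short steps, Python scripts to look and compute and a tool call to move; the robot and the scene stay as the last step left them, time stands still between calls to the robot, and variables do not carry over. Pictures are saved under pics/ and viewed, at most 10 in all, crops included, and the job is handed in when it is done.

Besides the shell and the picture viewer there is one more tool, called as name(argument=value, ...) on one line, values as JSON. step_arm: Moves the arm, as the interface text tells. Its arguments: {"type":"object","properties":{"increments":{"type":"array","items":{"type":"array","items":{"type":"number"}}}},"required":["increments"]}

```bash
mkdir -p pics
cat > h.py <<'E'
import numpy as np, cv2
from workcell import env
from scipy.spatial.transform import Rotation as Ro
def grab(n,save=None):
    f=env.grab_frame(n)
    if save: cv2.imwrite('pics/'+save,f['img'][:,:,::-1])
    return f
def camR(f):
    a=np.array(f['attitude'],float)
    return a if a.shape==(3,3) else Ro.from_euler('xyz',a).as_matrix()
def ray(f,px):
    K=np.array(f['mtx']);d=np.array([(px[0]-K[0,2])/K[0,0],(px[1]-K[1,2])/K[1,1]]);u=d.copy()
    for _ in range(20): u=d/(1+f['k1']*(u@u))
    return camR(f)@np.array([u[0],-u[1],-1])
def onz(f,px,z=0):
    r=ray(f,px);p=np.array(f['position']);return p+r*(z-p[2])/r[2]
def proj(f,P):
    K=np.array(f['mtx']);c=camR(f).T@(np.array(P,float)-np.array(f['position']));u=np.array([c[0],-c[1]])/-c[2];u=u*(1+f['k1']*(u@u))
    return np.array([K[0,0]*u[0]+K[0,2],K[1,1]*u[1]+K[1,2]])
E
python3 - <<'E'
from h import *
np.set_printoptions(precision=1,suppress=True)
F={n:grab(n,n+'.png') for n in('scene','top')}
for n,f in F.items():
    print(n,f['position'],f['attitude'],f['k1'],f['mtx'])
    for q in ['shaker_1','rack','brush','probe','refill_bin','wash_bin','bottle','tub']:
        for d in env.mark_of(n,q): print(n,q,round(d['p'],2),np.array(d['location']),onz(f,d['location'],0))
print(env.tcp_to_grasp,env.state())
E
```

```text
scene [-254.4 1085.4 1483.8] [ 0.7  0.  -2.4] -0.06927154249833221 [[491.7   0.  289.3]
 [  0.  491.7 215.9]
 [  0.    0.    1. ]]
scene shaker_1 0.49 [232. 243.] [708.2 392.3   0. ]
scene shaker_1 0.38 [339.  177.5] [ 638.1 -165.9   -0. ]
scene rack 0.45 [331.4 188.6] [618.8 -92.1  -0. ]
scene brush 0.68 [316.8 227.7] [521.8 112.    0. ]
scene probe 0.65 [209. 318.] [524.4 665.9   0. ]
scene probe 0.5 [298.8 242.7] [522.6 215.7   0. ]
scene refill_bin 0.73 [393.8 182.3] [ 448.2 -304.6    0. ]
scene refill_bin 0.28 [295.4 243.8] [528.5 228.5   0. ]
scene wash_bin 0.59 [271.5 273.1] [499.7 387.5   0. ]
scene bottle 0.69 [256.8 215.9] [738.2 230.6  -0. ]
scene tub 0.55 [233.8 240.6] [711.9 379.6   0. ]
scene tub 0.15 [333.6 190.4] [605.2 -90.3   0. ]
top [ 393.5  164.8 1249.2] [ 0.1  0.  -1.6] -0.0897271897184419 [[412.1   0.  277.4]
 [  0.  412.1 212.1]
 [  0.    0.    1. ]]
top shaker_1 0.74 [377.7 199.1] [ 623.3 -142.2    0. ]
top shaker_1 0.68 [348.  205.2] [602.9 -49.4   0. ]
top rack 0.7 [359.  199.8] [620.3 -83.8   0. ]
top rack 0.21 [204.  233.7] [509.2 390.8   0. ]
top brush 0.7 [292.1 231.5] [519.5 122.3   0. ]
top brush 0.56 [346.3 204.3] [605.6 -44.2   0. ]
top probe 0.85 [115.5 227.2] [525.1 667.9   0. ]
top probe 0.6 [261.  232.6] [515.  216.9   0. ]
top refill_bin 0.88 [429.9 255.2] [ 451.3 -300.3    0. ]
top wash_bin 0.88 [205.2 234.8] [505.9 387.    0. ]
top bottle 0.89 [259.1 162.2] [735.6 227.    0. ]
top tub 0.61 [208.7 167.9] [715.6 384.3   0. ]
-18.700000000000003 {'clock': 0.9, 'joints': array([ 1.1,  0.3,  1.6, -0. ,  1.3, -0. ]), 'joint_velocities': array([-0., -0., -0., -0., -0.,  0.]), 'effort': array([ -0. , -51.5, -36.8,   0. ,   0. ,  -0. ]), 'ee_pos': array([297.1, 606.1, 231.3]), 'eef_rot': array([3.1, 0. , 2.7]), 'ft_force': array([-0.1,  0.1, -0.7]), 'torque': array([-0.,  0.,  0.]), 'grasp_force': 0.0, 'grip_width': 85.47987443681308}
```

View pics/scene.png

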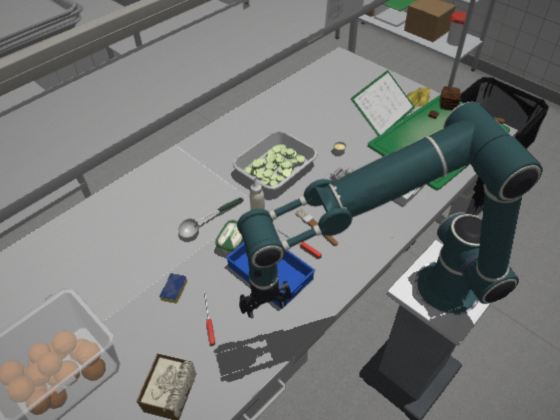

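View pics/top.png

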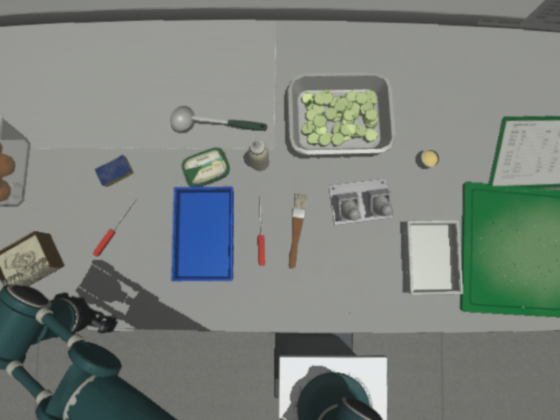

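The top view shows the target probe (261,233, red handle towards the robot), the brush (297,230), blue bin (203,234), rack with two shakers (348/379,205), white bin (433,257), bottle (259,155) and tub (206,167). I'll measure angles next.

Run:
```python
from h import *
np.set_printoptions(precision=2,suppress=True)
f=grab('top'); img=f['img']
def fit(mask,z):
    ys,xs=np.nonzero(mask); P=np.array([onz(f,(x,y),z)[:2] for x,y in zip(xs,ys)],np.float32)
    r=cv2.minAreaRect(P); b=cv2.boxPoints(r); return r,P
for q,z in [('brush',7),('probe',11),('refill_bin',45),('wash_bin',55),('rack',50),('shaker_1',70),('bottle',100),('tub',53)]:
    for d in env.cut_out('top',q)[:3]:
        r,P=fit(d['pixels'],z); c=P.mean(0); w=np.linalg.svd(P-c,full_matrices=False)[2][0]
        print(q,round(d['p'],2),d['location'],'rect',np.array(r[0]),np.array(r[1]),round(r[2],1),'mean',c,'pca',w)
# red handle
h=img.astype(int); m=(h[:,:,0]>130)&(h[:,:,1]<80)&(h[:,:,2]<80); m[:,:240]=0;m[:,285:]=0
r,P=fit(m,18); print('redhandle',r,P.mean(0),np.linalg.svd(P-P.mean(0),full_matrices=False)[2][0])
s=env.mark_of('top','shaker_1')
for d in s: print(d['p'],onz(f,d['location'],15))
s=env.mark_of('top','rack'); print(onz(f,s[0]['location'],0))
S=env.state(); print(S['ee_pos'],S['eef_rot'])
c=img[140:300,230:470]; cv2.imwrite('pics/crop1.png',cv2.resize(c[:,:,::-1],None,fx=3.3,fy=3.3,interpolation=cv2.INTER_CUBIC))
```

```text
brush 0.97 [296.6, 223.6] rect [520.43 108.12] [ 40.47 225.14] 83.4 mean [535.88 107.85] pca [-0.99  0.13]
brush 0.6 [432.4, 258.4] rect [ 445.53 -307.03] [220.85 174.55] 0.6 mean [ 444.75 -306.72] pca [-1.    0.01]
probe 0.77 [101.2, 240.4] rect [477.4  697.38] [22.43 93.64] 55.2 mean [476.98 697.46] pca [-0.84  0.54]
probe 0.47 [258.6, 248.0] rect [463.18 215.49] [86.97 18.04] 1.1 mean [465.41 215.01] pca [-1.   -0.07]
probe 0.41 [201.3, 232.5] rect [512.37 393.65] [286.63 189.05] 0.8 mean [509.29 393.19] pca [-1.   -0.02]
refill_bin 0.86 [432.6, 255.7] rect [ 442.66 -292.23] [217.03 168.86] 0.8 mean [ 441.78 -291.33] pca [-1. -0.]
refill_bin 0.22 [362.5, 197.6] rect [610.05 -79.8 ] [121.37 178.14] 8.3 mean [615.81 -71.45] pca [-0.28  0.96]
wash_bin 0.6 [202.6, 234.1] rect [508.34 384.95] [276.11 178.46] 1.0 mean [505.02 384.75] pca [-1.   -0.02]
wash_bin 0.45 [361.1, 198.5] rect [606.69 -77.61] [118.76 176.73] 9.0 mean [611.98 -68.27] pca [-0.34  0.94]
rack 0.76 [360.9, 197.2] rect [607.25 -81.12] [123.29 183.81] 7.3 mean [612.49 -70.91] pca [-0.28  0.96]
shaker_1 0.85 [352.0, 212.3] rect [576.31 -44.18] [62.28 40.99] 25.8 mean [578.32 -44.68] pca [-0.83 -0.56]
shaker_1 0.76 [381.4, 208.7] rect [ 591.69 -137.17] [71.68 44.74] 44.5 mean [ 591.   -137.59] pca [-0.75 -0.66]
bottle 0.93 [255.7, 156.7] rect [731.24 224.24] [95.11 58.81] 8.8 mean [729.68 223.86] pca [-0.99 -0.17]
bottle 0.65 [204.3, 166.6] rect [691.61 378.33] [ 98.56 132.24] 21.2 mean [692.6  376.72] pca [-0.34  0.94]
tub 0.69 [203.9, 168.8] rect [703.74 386.01] [102.86 139.58] 20.8 mean [703.88 385.31] pca [-0.33  0.94]
redhandle ((462.78302001953125, 215.36868286132812), (86.62029266357422, 14.626370429992676), 3.1964828968048096) [461.55 215.41] [-1.   -0.03]
0.85 [ 617.8  -143.97   15.  ]
0.73 [603.64 -35.85  15.  ]
0.33 [518.   219.04  15.  ]
[615.31 -88.36   0.  ]
[297.12 606.08 231.27] [-3.14 -0.    2.69]
```

View pics/crop1.png

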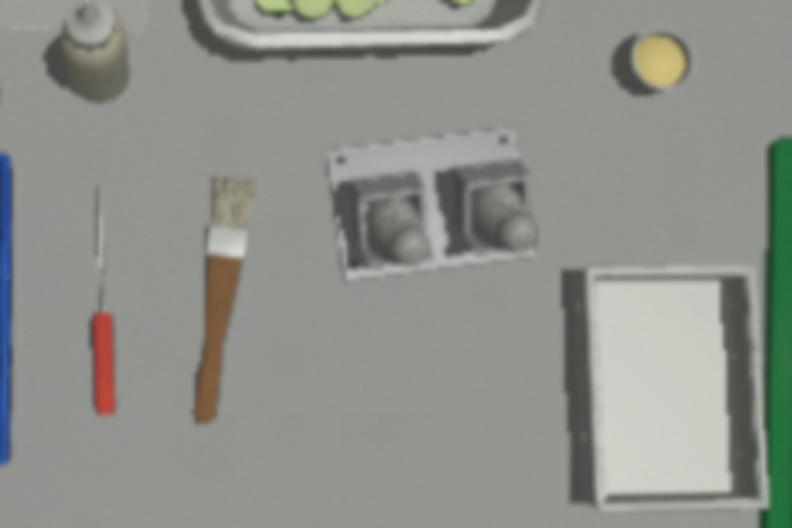

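The crop confirms the geometry: the rack is yawed about +0.12 rad, the probe handle is at crop (104,363) and the brush handle at (215,330). The probe goes first, with the tool turned to yaw π (tool x = −X, y = +Y, z = −Z).

step_arm(increments=[[0, 0, 0, 0, 0, -0.112, 0], [0, 0, 0, 0, 0, -0.112, 0], [0, 0, 0, 0, 0, -0.112, 0], [0, 0, 0, 0, 0, -0.112, 0], [-1.4, -3.25, 0, 0, 0, 0, 0], [-1.4, -3.25, 0, 0, 0, 0, 0], [-1.4, -3.25, 0, 0, 0, 0, 0], [-1.4, -3.25, 0, 0, 0, 0, 0]])

```text
clock: 2.12
ee_pos: [352.3, 474.4, 231.2]
eef_rot: [-3.141, 0.0, 3.135]
ft_force: [0.5, -0.3, 0.2]
grip_width: 85.3
grasp_force: 0.0
```

step_arm(increments=[[-1.4, -3.25, 0.5, 0, 0, 0, 0], [-1.4, -3.25, 1, 0, 0, 0, 0], [-1.4, -3.25, 2, 0, 0, 0, 0], [-1.4, -3.25, 2, 0, 0, 0, 0], [-1.4, -3.25, 2, 0, 0, 0, 0], [-1.4, -3.25, 2, 0, 0, 0, 0], [-1.4, -3.25, 2, 0, 0, 0, 0], [0, 0, 0, 0, 0, 0, 0]])

```text
clock: 2.78
ee_pos: [447.0, 241.1, 112.1]
eef_rot: [-3.136, -0.006, 3.13]
ft_force: [-0.2, -0.0, -0.9]
grip_width: 85.5
grasp_force: 0.0
```

step_arm(increments=[[-0.8, -1.3, 2, 0, 0, 0, 0], [-0.8, -1.3, 3, 0, 0, 0, 0], [0, 0, 3, 0, 0, 0, 0], [0, 0, 2, 0, 0, 0, 0], [0, 0, 0.9, 0, 0, 0, 0], [0, 0, 0, 0, 0, 0, 0], [0, 0, 0, 0, 0, 0, 0.5], [0, 0, 0, 0, 0, 0, 1]])

```text
clock: 3.45
ee_pos: [465.6, 222.3, 8.9]
eef_rot: [3.14, 0.003, 3.134]
ft_force: [0.9, -0.2, 0.6]
grip_width: 63.3
grasp_force: 0.0
```

step_arm(increments=[[0, 0, 0, 0, 0, 0, 1], [0, 0, 0, 0, 0, 0, 1], [0, 0, 0, 0, 0, 0, 1], [0, 0, 0, 0, 0, 0, 1], [0, 0, 0, 0, 0, 0, 1], [0, 0, 0, 0, 0, 0, 1]])

```text
clock: 3.95
ee_pos: [465.2, 221.8, 8.6]
eef_rot: [3.141, 0.002, 3.134]
ft_force: [-0.1, 0.7, 6.4]
grip_width: 16.6
grasp_force: 60.0
```

step_arm(increments=[[0, 0, -3, 0, 0, 0, 1], [0, 0, -4, 0, 0, 0, 1], [0, 1.7, -3, 0, 0, 0, 1], [0.4, 3.6, 0, 0, 0, 0, 1], [0.4, 3.6, 0, 0, 0, 0, 1], [0.4, 3.6, 0, 0, 0, 0, 1], [0.4, 3.6, 0, 0, 0, 0, 1], [0, 3.6, 0, 0, 0, 0, 1]])

```text
clock: 4.62
ee_pos: [448.5, 419.8, 107.2]
eef_rot: [-3.141, -0.001, 3.134]
ft_force: [1.3, -1.8, -1.2]
grip_width: 16.6
grasp_force: 59.1
```

step_arm(increments=[[0, 0, 0, 0, 0, 0, 1], [0, 0, 2.5, 0, 0, 0, 1], [0, 0, 3, 0, 0, 0, 1], [0, 0, 2.5, 0, 0, 0, 1], [0, 0, 1.1, 0, 0, 0, 1], [0, 0, 0, 0, 0, 0, 1], [0, 0, 0, 0, 0, 0, 1], [0, 0, 0, 0, 0, 0, 1]])

```text
clock: 5.28
ee_pos: [450.1, 418.4, 16.7]
eef_rot: [3.141, 0.001, 3.134]
ft_force: [-0.2, 0.3, 0.2]
grip_width: 16.2
grasp_force: 61.8
```

step_arm(increments=[[0, 0, 0, 0, 0, 0, 0.55], [0, 0, 0, 0, 0, 0, 0.55], [0, 0, 0, 0, 0, 0, 0.55], [0, 0, -2, 0, 0, 0, 0.55], [0, 0, -4, 0, 0, 0, 0.55], [0, 0, -4, 0, 0, 0, 0.3], [-0.65, -3.85, 0, 0, 0, 0, 0], [-0.65, -3.85, 0, 0, 0, 0, 0]])

```text
clock: 5.95
ee_pos: [465.0, 344.0, 121.3]
eef_rot: [3.136, 0.008, 3.138]
ft_force: [-0.7, -0.5, -0.2]
grip_width: 73.1
grasp_force: 0.0
```

step_arm(increments=[[-0.65, -3.85, 0, 0, 0, 0, 0], [-0.65, -3.85, 0, 0, 0, 0, 0], [-0.65, -3.85, 0, 0, 0, 0, 0], [-0.65, -3.85, 0, 0, 0, 0, 0], [-0.65, -3.85, 0, 0, 0, 0, 0], [-0.55, -3.85, 0, 0, 0, 0, 0], [0, 0, 0, 0, 0, 0.12, 0], [0, 0, 0, 0, 0, 0, 0]])

```text
clock: 6.62
ee_pos: [498.8, 107.8, 116.8]
eef_rot: [3.141, 0.001, 3.006]
ft_force: [-1.0, -0.2, 0.3]
grip_width: 85.0
grasp_force: 0.0
```

Run:
```python
from h import *
f=grab('top'); g=grab('scene')
a=cv2.resize(f['img'][150:300,160:460,::-1],None,fx=2.66,fy=2.66); b=cv2.resize(g['img'][140:340,200:460,::-1],(260,200))
cv2.imwrite('pics/c2.png',a); print(env.state()['ee_pos'])
```

```text
[498.45673382 109.96086924 116.68122686]
```

View pics/c2.png

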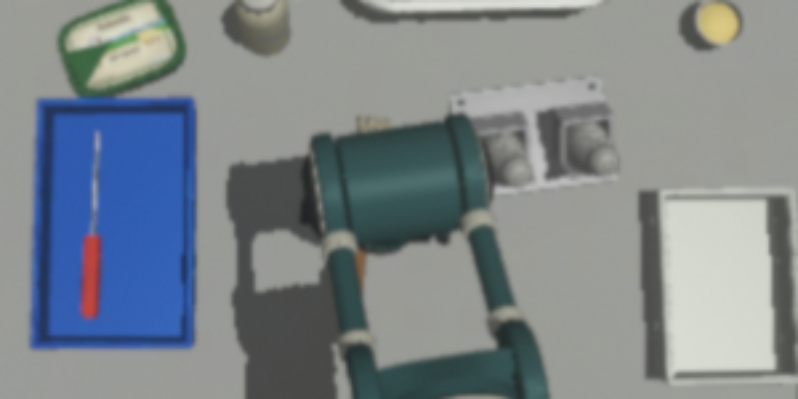

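The probe lies flat in the blue bin (crop 95,225). The gripper is over the brush, so I'll descend and grip it.

step_arm(increments=[[0, 0, 3, 0, 0, 0, 0], [0, 0, 4, 0, 0, 0, 0], [0, 0, 3, 0, 0, 0, 0], [0, 0, 1.3, 0, 0, 0, 0], [0, 0, 0, 0, 0, 0, 0], [0, 0, 0, 0, 0, 0, 0.5], [0, 0, 0, 0, 0, 0, 1], [0, 0, 0, 0, 0, 0, 1]])

```text
clock: 7.38
ee_pos: [500.1, 110.9, 5.2]
eef_rot: [3.14, 0.004, 3.015]
ft_force: [1.2, -0.7, -0.1]
grip_width: 51.9
grasp_force: 0.0
```

step_arm(increments=[[0, 0, 0, 0, 0, 0, 1], [0, 0, 0, 0, 0, 0, 1], [0, 0, 0, 0, 0, 0, 1], [0, 0, 0, 0, 0, 0, 1], [0, 0, 0, 0, 0, 0, 1]])

```text
clock: 7.8
ee_pos: [500.1, 110.5, 5.4]
eef_rot: [3.14, 0.004, 3.014]
ft_force: [-0.8, 0.9, 6.6]
grip_width: 30.0
grasp_force: 59.0
```

step_arm(increments=[[0, 0, -3, 0, 0, 0, 1], [0, 0, -4, 0, 0, 0, 1], [0, 0, -3, 0, 0, -0.12, 1], [0.5, 3.5, 0, 0, 0, 0, 1], [0.5, 3.5, 0, 0, 0, 0, 1], [0.4, 3.5, 0, 0, 0, 0, 1], [0, 3.5, 0, 0, 0, 0, 1], [0, 3.5, 0, 0, 0, 0, 1]])

```text
clock: 8.47
ee_pos: [485.6, 286.6, 104.5]
eef_rot: [3.141, 0.002, 3.134]
ft_force: [0.9, 0.2, -0.6]
grip_width: 30.1
grasp_force: 59.8
```

step_arm(increments=[[0, 3.5, 0, 0, 0, 0, 1], [0, 3.1, 0, 0, 0, 0, 1], [0, 0, 2, 0, 0, 0, 1], [0, 0, 3, 0, 0, 0, 1], [0, 0, 3, 0, 0, 0, 1], [0, 0, 1.3, 0, 0, 0, 1], [0, 0, 0, 0, 0, 0, 1], [0, 0, 0, 0, 0, 0, 1]])

```text
clock: 9.13
ee_pos: [486.5, 351.3, 10.8]
eef_rot: [3.141, 0.0, 3.134]
ft_force: [0.8, 0.3, -0.1]
grip_width: 30.1
grasp_force: 67.2
```

step_arm(increments=[[0, 0, 0, 0, 0, 0, 0.45], [0, 0, 0, 0, 0, 0, 0.45], [0, 0, 0, 0, 0, 0, 0.45], [0, 0, -2, 0, 0, 0, 0.45], [0, 0, -4, 0, 0, 0, 0.45], [0, 0, -4, 0, 0, 0, 0.3], [0, 0, -4, 0, 0, 0, 0], [0, 0, -4, 0, 0, 0, 0]])

```text
clock: 9.8
ee_pos: [485.7, 350.3, 192.1]
eef_rot: [-3.141, -0.0, 3.134]
ft_force: [0.4, 0.1, -0.6]
grip_width: 80.8
grasp_force: 0.0
```

Run:
```python
from h import *
f=grab('top'); g=grab('scene')
cv2.imwrite('pics/c3.png',np.vstack([cv2.resize(g['img'][120:300,230:440,::-1],None,fx=1.6,fy=1.6),cv2.resize(f['img'][150:300,160:460,::-1],(336,168))])[:, :])
cv2.imwrite('pics/c4.png',cv2.resize(g['img'][130:230,300:430,::-1],None,fx=6,fy=6,interpolation=cv2.INTER_CUBIC))
for n in('scene','top'):
    for d in env.mark_of(n,'shaker_1')+env.mark_of(n,'rack'): print(n,d)
    for d in env.cut_out(n,'shaker_1')[:3]: print(n,d['location'],d['p'],d['pixels'].sum())
print(env.state()['ee_pos'])
```

```text
scene {'location': [339.0, 176.5], 'p': 0.63}
scene {'location': [329.5, 193.4], 'p': 0.44}
scene {'location': [332.4, 188.7], 'p': 0.82}
scene [345.4, 172.4] 0.64 167
scene [337.3, 190.4] 0.62 162
top {'location': [377.7, 198.2], 'p': 0.82}
top {'location': [207.6, 169.4], 'p': 0.68}
top {'location': [347.2, 204.5], 'p': 0.62}
top {'location': [362.4, 205.1], 'p': 0.92}
top {'location': [377.8, 197.9], 'p': 0.46}
top {'location': [429.7, 255.3], 'p': 0.21}
top [350.2, 211.9] 0.85 262
top [384.9, 205.0] 0.62 301
top [207.6, 253.3] 0.47 2293
[484.81485229 350.04645231 187.85750399]
```

View pics/c4.png

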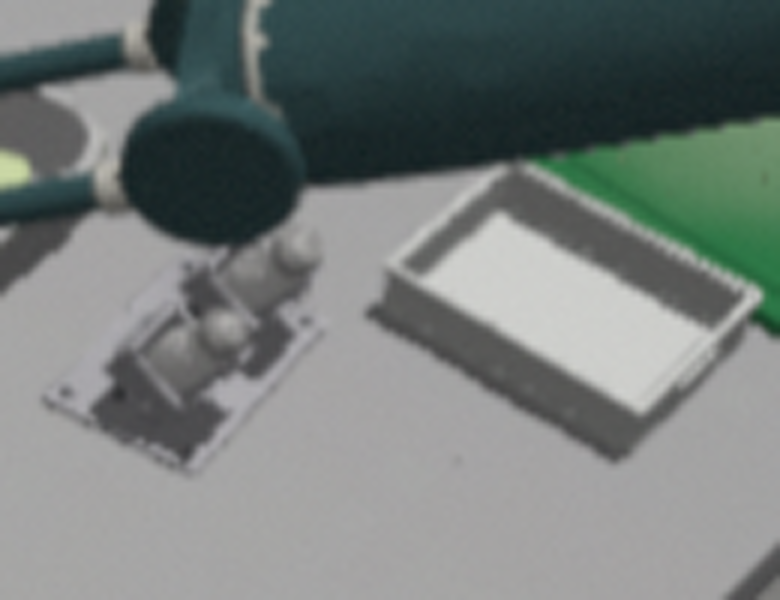

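View pics/c3.png

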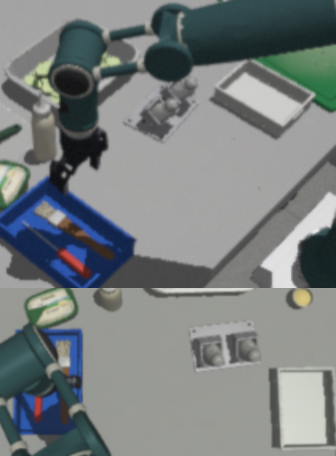

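Brush and probe both lie in the blue bin. In the scene view the heads are at px (338,185) and (350,171); next I'll triangulate them and the rack and bin corners.

Run:
```python
from h import *
np.set_printoptions(precision=1,suppress=True)
f=grab('top'); g=grab('scene')
def tri(a,b):
    A=[];B=[]
    for F,p in((f,a),(g,b)):
        r=ray(F,p);r/=np.linalg.norm(r);M=np.eye(3)-np.outer(r,r);A.append(M);B.append(M@np.array(F['position']))
    P=np.linalg.solve(sum(A),sum(B)); return P,np.linalg.norm(proj(f,P)-a),np.linalg.norm(proj(g,P)-b)
t=lambda u,v:np.array([230+u/3.3,140+v/3.3]); s=lambda u,v:np.array([300+u/6,130+v/6])
print('headL',tri(t(410,243),s(228,330))); print('headR',tri(t(517,232),s(298,245)))
for c in [(330,152),(515,130),(535,255),(348,280)]: print('rack top z0',onz(f,t(*c),3))
for c in [(45,402),(190,470),(325,325)]: print('rack scene z0',onz(g,s(*c),3))
W=[onz(f,t(*c),45) for c in [(588,268),(755,268),(768,505),(602,508)]]; print(np.array(W),np.mean(W,0))
W=[onz(g,s(*c),45) for c in [(385,268),(515,165),(763,295),(640,415)]]; print(np.array(W),np.mean(W,0))
```

```text
headL (array([561.7, -53. ,  89.8]), np.float64(0.8599425879916972), np.float64(0.6129901097784997))
headR (array([ 572.9, -143.5,   97.4]), np.float64(0.1730958104718859), np.float64(0.12023538437393273))
rack top z0 [661.7   6.2   3. ]
rack top z0 [ 685.5 -169.3    3. ]
rack top z0 [ 566.6 -184.9    3. ]
rack top z0 [541.2  -9.7   3. ]
rack scene z0 [657.8  15.6   3. ]
rack scene z0 [543.8  -4.5   3. ]
rack scene z0 [ 563.4 -176.4    3. ]
[[ 549.6 -221.3   45. ]
 [ 551.3 -376.4   45. ]
 [ 338.8 -379.2   45. ]
 [ 336.4 -227.9   45. ]] [ 444.  -301.2   45. ]
[[ 544.7 -214.    45. ]
 [ 541.6 -364.9   45. ]
 [ 335.5 -374.5   45. ]
 [ 332.9 -219.    45. ]] [ 438.7 -293.1   45. ]
```

step_arm(increments=[[-0.5, -4, 0, 0, 0, 0, 0], [-0.5, -4, 0, 0, 0, 0, 0], [-0.5, -4, 0, 0, 0, 0, 0], [-0.5, -4, 0, 0, 0, 0, 0], [-0.5, -4, 0, 0, 0, 0, 0], [-0.5, -4, 0, 0, 0, 0, 0], [-0.5, -4, 0, 0, 0, 0, 0], [-0.5, -4, 0, 0, 0, 0, 0]])

```text
clock: 10.97
ee_pos: [522.9, 28.9, 189.3]
eef_rot: [-3.142, -0.002, 3.134]
ft_force: [0.5, -0.1, 0.0]
grip_width: 85.2
grasp_force: 0.0
```

step_arm(increments=[[-0.5, -4, 0, 0, 0, 0, 0], [-0.3, -4, 0.5, 0, 0, 0, 0], [0, 0, 2, 0, 0, -0.07, 0], [0, 0, 2, 0, 0, -0.07, 0], [0, 0, 0, 0, -0.122, 0, 0], [0, 0, 0, 0, -0.122, 0, 0], [0, 0, 0, 0, -0.122, 0, 0], [0, 0, 0, 0, -0.122, 0, 0]])

```text
clock: 11.63
ee_pos: [530.9, -49.6, 144.5]
eef_rot: [-3.14, 0.492, -3.009]
ft_force: [0.6, 1.2, 0.1]
grip_width: 85.4
grasp_force: 0.0
```

step_arm(increments=[[0, 0, 0, 0, -0.122, 0, 0], [0, 0, 0, 0, 0, 0, 0], [0, 0, 0, 0, 0, 0, 0], [0, 0, 0, 0, 0, 0, 0]])

```text
clock: 11.97
ee_pos: [532.3, -48.4, 146.0]
eef_rot: [3.138, 0.584, -3.008]
ft_force: [0.7, -1.1, -0.1]
grip_width: 85.4
grasp_force: 0.0
```

```bash
cat >> h.py <<'E'
def delta(target):
    S=env.state();R=Ro.from_euler('xyz',S['eef_rot']).as_matrix()
    print('pos',np.round(S['ee_pos'],1),'R cols',np.round(R,3).tolist(),'delta tool cm',np.round(R.T@(np.array(target)-S['ee_pos'])/10,2),'j',np.round(S['joints'],2),'t',S['clock'])
    return R
E
python3 - <<'E'
from h import *
delta([583.9,-46,60]); f=grab('top'); g=grab('scene')
S=env.state();a=-Ro.from_euler('xyz',S['eef_rot']).as_matrix()[:,2]
im=np.hstack([cv2.resize(g['img'][130:230,280:400,::-1],(400,333)),cv2.resize(f['img'][150:250,310:430,::-1],(400,333))]);cv2.imwrite('pics/c5.png',im)
E
```

```text
pos [532.3 -48.4 146. ] R cols [[-0.827, -0.135, 0.546], [-0.111, 0.991, 0.076], [-0.552, 0.003, -0.834]] delta tool cm [ 0.46 -0.48 10.01] j [-0.29 -0.24  2.4   0.5   0.5  -2.37] t 11.9667
```

View pics/c5.png

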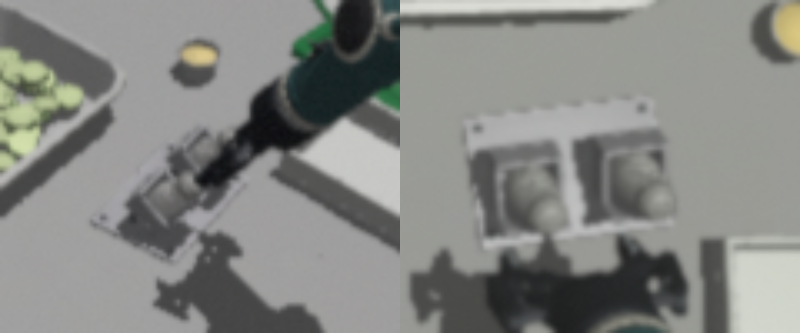

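Run:
```python
from h import *
f=grab('top'); g=grab('scene')
S=env.state();R=Ro.from_euler('xyz',S['eef_rot']).as_matrix();p=S['ee_pos']
def sh(F,P,tag):
    q=proj(F,P); 
    print(tag,'panel',np.round(((q-[310,150])*[3.333,3.333]+[400,0]) if F is f else (q-[280,130])*3.333,0))
for tag,v in(('tcp',[0,0,0]),('L+42',[0,45,-13]),('R-42',[0,-45,-13]),('L back',[0,50,-60]),('R back',[0,-50,-60])):
    sh(f,p+R@v,tag+' top'); sh(g,p+R@v,tag+' scene')
a=-R[:,2]
for U in([605.5,-43,29],[618.3,-137,29]):
    for ax in(10,76,88): sh(f,np.array(U)+ax*a,'sh%d top'%ax); sh(g,np.array(U)+ax*a,'sh%d scene'%ax)
```

```text
tcp top panel [557. 239.]
tcp scene panel [211. 162.]
L+42 top panel [505. 253.]
L+42 scene panel [196. 181.]
R-42 top panel [615. 239.]
R-42 scene panel [237. 136.]
L back top panel [512. 281.]
L back scene panel [216. 168.]
R back top panel [639. 265.]
R back scene panel [262. 118.]
sh10 top panel [527. 180.]
sh10 scene panel [160. 202.]
sh76 top panel [545. 211.]
sh76 scene panel [188. 183.]
sh88 top panel [548. 217.]
sh88 scene panel [193. 179.]
sh10 top panel [631. 168.]
sh10 scene panel [200. 158.]
sh76 top panel [653. 198.]
sh76 scene panel [229. 138.]
sh88 top panel [658. 204.]
sh88 scene panel [234. 134.]
```

Run:
```python
from h import *
f=grab('top')
cv2.imwrite('pics/c6.png',cv2.resize(f['img'][190:270,320:420,::-1],None,fx=7,fy=7,interpolation=cv2.INTER_CUBIC))
```

```text
(no output)
```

View pics/c6.png

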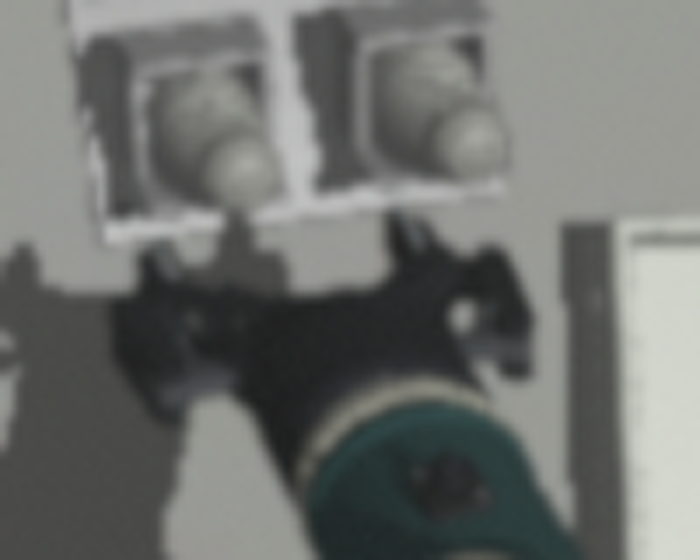

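The top crop shows the fingertips at (155,250) and (405,225), straddling the left shaker's axis (body 203,107, head 243,172). I'll descend along that axis.

step_arm(increments=[[0.3, 0, 1, 0, -0.025, 0, 0], [0.3, -0.1, 2, 0, 0, 0, 0], [0, 0, 2, 0, 0, 0, 0], [0, 0, 2, 0, 0, 0, 0], [0, 0, 2, 0, 0, 0, 0], [0, 0, 1, 0, 0, 0, 0], [0, 0, 0, 0, 0, 0, 0], [0, 0, 0, 0, 0, 0, 0]])

```text
clock: 12.88
ee_pos: [584.3, -33.9, 68.4]
eef_rot: [-3.134, 0.591, -3.013]
ft_force: [0.2, 0.4, 0.2]
grip_width: 85.3
grasp_force: 0.0
```

step_arm(increments=[[0, 0, 0, 0, 0, 0, 0.2], [0, 0, 0, 0, 0, 0, 0.3], [0, 0, 0, 0, 0, 0, 0.35], [0, 0, 0, 0, 0, 0, 0.4], [0, 0, 0, 0, 0, 0, 0.43], [0, 0, 0, 0, 0, 0, 0.46], [0, 0, 0, 0, 0, 0, 0.5], [0, 0, 0, 0, 0, 0, 0.55]])

```text
clock: 13.55
ee_pos: [584.8, -35.4, 69.4]
eef_rot: [-3.131, 0.594, -3.014]
ft_force: [-0.3, -4.2, 2.3]
grip_width: 38.7
grasp_force: 2.2
```

Run:
```python
from h import *
delta([583.9,-46,60]); S=env.state(); print(S['ft_force'],S['torque'],S['grip_width'],S['grasp_force'])
```

```text
pos [584.8 -35.4  69.4] R cols [[-0.822, -0.121, 0.556], [-0.106, 0.993, 0.061], [-0.559, -0.009, -0.829]] delta tool cm [ 0.72 -1.04  0.66] j [-0.21  0.    2.37  0.72  0.27 -2.55] t 13.55
[-0.3094082  -4.2031021   2.26600986] [-0.52470443  0.2845799  -0.27689034] 38.69721907444652 2.2384833422256634
```

The last joint has hit its limit (-2.55), so I'll open, back out and turn the tool a half turn, which gives the same grasp with j6 near +0.6.

step_arm(increments=[[0, 0, 0, 0, 0, 0, 0.3], [0, 0, 0, 0, 0, 0, 0], [0, 0, 0, 0, 0, 0, 0], [0, 0, 0, 0, 0, 0, 0], [0, 0, -2.5, 0, 0, 0, 0], [0, 0, -3, 0, 0, 0, 0], [0, 0, -3, 0, 0, 0, 0], [0, 0, -2.5, 0, 0, 0, 0]])

```text
clock: 14.22
ee_pos: [522.0, -41.2, 160.6]
eef_rot: [-3.134, 0.591, -3.014]
ft_force: [0.2, 0.0, 1.0]
grip_width: 85.1
grasp_force: 0.0
```

step_arm(increments=[[0, 0, 0, 0, 0, 0.125, 0], [0, 0, 0, 0, 0, 0.125, 0], [0, 0, 0, 0, 0, 0.125, 0], [0, 0, 0, 0, 0, 0.125, 0], [0, 0, 0, 0, 0, 0.125, 0], [0, 0, 0, 0, 0, 0.125, 0], [0, 0, 0, 0, 0, 0.125, 0], [0, 0, 0, 0, 0, 0.125, 0]])

```text
clock: 14.88
ee_pos: [522.7, -41.0, 159.6]
eef_rot: [2.629, 0.308, 2.179]
ft_force: [0.1, 0.7, 0.6]
grip_width: 85.2
grasp_force: 0.0
```

step_arm(increments=[[0, 0, 0, 0, 0, 0.125, 0], [0, 0, 0, 0, 0, 0.125, 0], [0, 0, 0, 0, 0, 0.125, 0], [0, 0, 0, 0, 0, 0.125, 0], [0, 0, 0, 0, 0, 0.125, 0], [0, 0, 0, 0, 0, 0.125, 0], [0, 0, 0, 0, 0, 0.125, 0], [0, 0, 0, 0, 0, 0.125, 0]])

```text
clock: 15.55
ee_pos: [522.7, -41.0, 159.5]
eef_rot: [2.593, -0.231, 1.326]
ft_force: [0.3, 0.0, 0.2]
grip_width: 85.6
grasp_force: 0.0
```

step_arm(increments=[[0, 0, 0, 0, 0, 0.125, 0], [0, 0, 0, 0, 0, 0.125, 0], [0, 0, 0, 0, 0, 0.125, 0], [0, 0, 0, 0, 0, 0.125, 0], [0, 0, 0, 0, 0, 0.125, 0], [0, 0, 0, 0, 0, 0.125, 0], [0, 0, 0, 0, 0, 0.125, 0], [0, 0, 0, 0, 0, 0.125, 0]])

```text
clock: 16.22
ee_pos: [522.7, -41.0, 159.5]
eef_rot: [3.044, -0.584, 0.29]
ft_force: [-0.2, -0.3, 0.5]
grip_width: 85.3
grasp_force: 0.0
```

step_arm(increments=[[0, 0, 0, 0, 0, 0.125, 0], [0, 0, 0, 0, 0, 0, 0], [0, 0, 0, 0, 0, 0, 0], [0, 0, 0, 0, 0, 0, 0]])

```text
clock: 16.55
ee_pos: [522.9, -41.1, 159.7]
eef_rot: [3.121, -0.591, 0.151]
ft_force: [0.2, -0.1, -0.6]
grip_width: 85.2
grasp_force: 0.0
```

Run:
```python
from h import *
f=grab('top');g=grab('scene')
R=delta([583.9,-42,60])
for n,F in(('top',f),('scene',g)):
  for d in env.cut_out(n,'shaker_1')[:3]: print(n,d['p'],np.round(d['location']))
im=np.vstack([cv2.resize(g['img'][140:220,290:430,::-1],(700,400),interpolation=cv2.INTER_CUBIC)[:300],cv2.resize(f['img'][190:250,320:460,::-1],(700,300),interpolation=cv2.INTER_CUBIC)]);cv2.imwrite('pics/c7.png',im)
U=np.array([605.5,-40,29])
a=np.array([-.569,-.0775,.819])
for ax in (10,76): print(ax,(proj(g,U+ax*a)-[290,140])*5,(proj(f,U+ax*a)-[320,190])*5+[0,300])
```

```text
pos [523.  -41.2 159.8] R cols [[0.821, 0.138, 0.554], [0.124, -0.99, 0.063], [0.557, 0.017, -0.83]] delta tool cm [-0.57  0.75 11.66] j [-0.26 -0.3   2.41  0.43  0.51  0.84] t 16.65
top 0.59 [352. 210.]
top 0.57 [383. 208.]
scene 0.63 [342. 170.]
scene 0.17 [228. 235.]
10 [187.10566482 255.09229727] [136.21273527 370.76887317]
76 [230.87116642 227.62557835] [161.78466157 420.20906792]
```

View pics/c7.png

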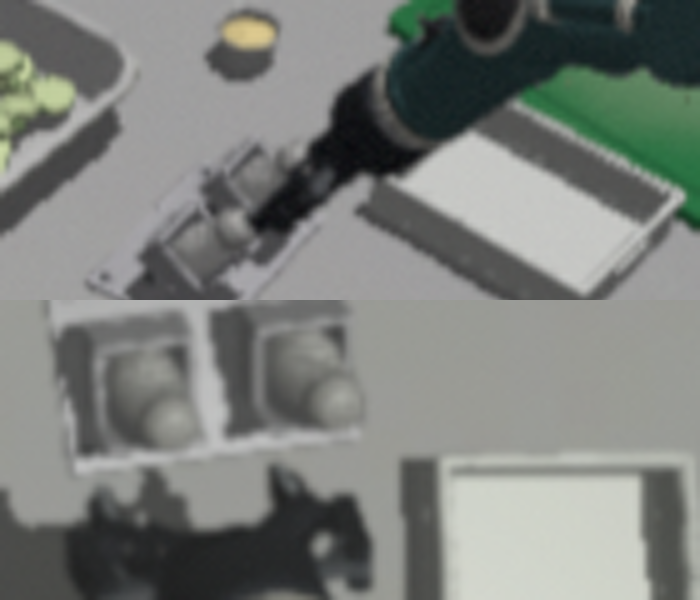

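step_arm(increments=[[-0.3, 0.4, 1, 0, 0.02, 0, 0], [-0.3, 0.45, 2, 0, 0, 0, 0], [0, 0, 2.5, 0, 0, 0, 0], [0, 0, 2.5, 0, 0, 0, 0], [0, 0, 2.4, 0, 0, 0, 0], [0, 0, 1, 0, 0, 0, 0], [0, 0, 0, 0, 0, 0, 0], [0, 0, 0, 0, 0, 0, 0]])

```text
clock: 17.42
ee_pos: [583.8, -42.7, 62.3]
eef_rot: [3.123, -0.61, 0.148]
ft_force: [0.7, 0.3, 0.4]
grip_width: 85.5
grasp_force: 0.0
```

Run:
```python
from h import *
delta([583.9,-43,60]); S=env.state(); print(S['ft_force'])
```

```text
pos [583.8 -42.7  62.3] R cols [[0.811, 0.137, 0.569], [0.121, -0.99, 0.066], [0.573, 0.015, -0.82]] delta tool cm [-0.13  0.02  0.2 ] j [-0.23  0.01  2.38  0.88  0.26  0.39] t 17.4167
[0.70998368 0.34784677 0.41551106]
```

Accurately in place; closing.

step_arm(increments=[[-0.1, 0, 0.2, 0, 0, 0, 0.2], [0, 0, 0, 0, 0, 0, 0.35], [0, 0, 0, 0, 0, 0, 0.4], [0, 0, 0, 0, 0, 0, 0.45], [0, 0, 0, 0, 0, 0, 0.5], [0, 0, 0, 0, 0, 0, 0.5], [0, 0, 0, 0, 0, 0, 0.5], [0, 0, 0, 0, 0, 0, 0.5]])

```text
clock: 18.08
ee_pos: [584.5, -43.0, 61.2]
eef_rot: [3.122, -0.612, 0.148]
ft_force: [0.2, 0.6, -0.1]
grip_width: 42.6
grasp_force: 0.0
```

step_arm(increments=[[0, 0, 0, 0, 0, 0, 1], [0, 0, 0, 0, 0, 0, 1], [0, 0, 0, 0, 0, 0, 1], [0, 0, 0, 0, 0, 0, 1]])

```text
clock: 18.42
ee_pos: [584.7, -42.7, 61.7]
eef_rot: [3.123, -0.612, 0.148]
ft_force: [-6.0, 0.6, 9.5]
grip_width: 36.6
grasp_force: 58.5
```

Width 36.6 is less than the 44 mm body, and there's an axial push, so I may be on the shoulder. I'll release, go a little deeper and regrip.

step_arm(increments=[[0, 0, 0, 0, 0, 0, 0.4], [0, 0, 0, 0, 0, 0, 0.2], [0, 0, 0, 0, 0, 0, 0.1], [0, 0, 0.4, 0, 0, 0, 0], [0, 0, 0.4, 0, 0, 0, 0], [0, 0, 0, 0, 0, 0, 0.3], [0, 0, 0, 0, 0, 0, 0.45], [0, 0, 0, 0, 0, 0, 0.45]])

```text
clock: 19.08
ee_pos: [588.8, -41.9, 54.0]
eef_rot: [3.124, -0.611, 0.148]
ft_force: [-17.5, 14.9, 22.8]
grip_width: 51.5
grasp_force: 14.1
```

step_arm(increments=[[0, 0, 0, 0, 0, 0, 0.48], [0, 0, 0, 0, 0, 0, 0.5], [0, 0, 0, 0, 0, 0, 0.5], [0, 0, 0, 0, 0, 0, 0.5]])

```text
clock: 19.42
ee_pos: [587.6, -37.6, 55.0]
eef_rot: [3.132, -0.61, 0.15]
ft_force: [-15.2, 12.3, 20.3]
grip_width: 43.0
grasp_force: 12.3
```

Run:
```python
from h import *
delta([583.9,-43,60]); S=env.state(); print(S['ft_force'],S['torque'],S['grip_width'],S['grasp_force'])
f=grab('top');g=grab('scene')
for n,F in(('top',f),('scene',g)):
  for d in env.cut_out(n,'shaker_1')[:3]: print(n,d['p'],np.round(d['location']))
cv2.imwrite('pics/c8.png',np.vstack([cv2.resize(g['img'][150:210,300:400,::-1],(700,300)),cv2.resize(f['img'][180:245,320:420,::-1],(700,300))]))
```

```text
pos [587.6 -37.6  55. ] R cols [[0.81, 0.144, 0.568], [0.122, -0.99, 0.076], [0.573, 0.008, -0.82]] delta tool cm [-0.08  0.48 -0.66] j [-0.23  0.04  2.38  0.95  0.25  0.33] t 19.4167
[-15.20651744  12.25715559  20.30056439] [2.34447006 0.6094173  1.59989656] 42.98350854376275 12.317310506846297
top 0.83 [384. 205.]
top 0.59 [349. 207.]
```

View pics/c8.png

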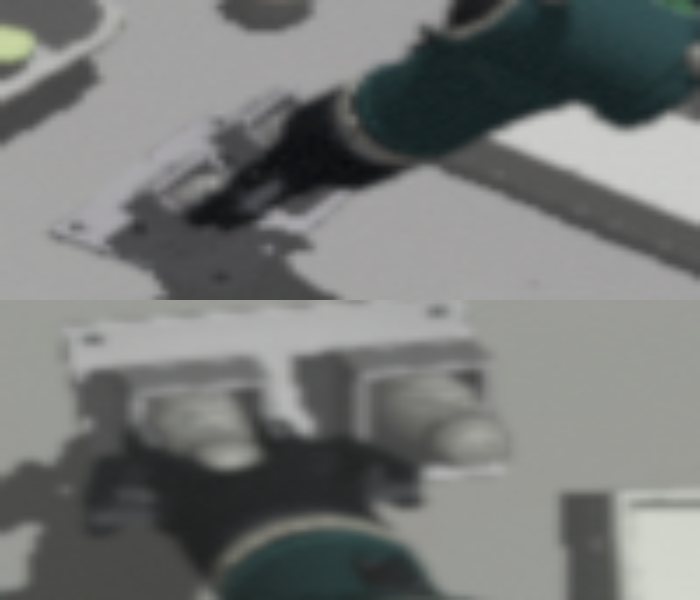

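The last picture shows the left shaker between the fingers, with the tips at (135,440) and (265,430) probably pressing on the wall tops. I'll go back up 7 mm, regrip, pull out a little and check it holds.

step_arm(increments=[[0, 0, 0, 0, 0, 0, 0.3], [0, 0, -0.4, 0, 0, 0, 0.2], [0, 0, -0.2, 0, 0, 0, 0.2], [0, 0, 0, 0, 0, 0, 0.4], [0, 0, 0, 0, 0, 0, 0.5], [0, 0, 0, 0, 0, 0, 0.5], [0, 0, 0, 0, 0, 0, 0.52], [0, 0, 0, 0, 0, 0, 0.54]])

```text
clock: 20.28
ee_pos: [585.8, -42.9, 59.5]
eef_rot: [3.122, -0.612, 0.148]
ft_force: [-3.1, -0.1, 5.0]
grip_width: 39.7
grasp_force: 18.4
```

step_arm(increments=[[0, 0, 0, 0, 0, 0, 0.56], [0, 0, 0, 0, 0, 0, 0.58], [0, 0, 0, 0, 0, 0, 0.6], [0, 0, 0, 0, 0, 0, 0.6]])

```text
clock: 20.62
ee_pos: [585.7, -43.1, 59.7]
eef_rot: [3.122, -0.612, 0.148]
ft_force: [-6.6, -0.8, 7.8]
grip_width: 37.8
grasp_force: 56.8
```

step_arm(increments=[[0, 0, 0, 0, 0, 0, 1], [0, 0, 0, 0, 0, 0, 1], [0, 0, 0, 0, 0, 0, 1], [0, 0, 0, 0, 0, 0, 1]])

```text
clock: 20.95
ee_pos: [585.7, -43.1, 59.8]
eef_rot: [3.122, -0.612, 0.148]
ft_force: [-6.1, 0.2, 8.7]
grip_width: 37.9
grasp_force: 56.8
```

step_arm(increments=[[0, 0, -0.5, 0, 0, 0, 1], [0, 0, -0.5, 0, 0, 0, 1], [0, 0, -0.5, 0, 0, 0, 1], [0, 0, -0.5, 0, 0, 0, 1], [0, 0, 0, 0, 0, 0, 1], [0, 0, 0, 0, 0, 0, 1]])

```text
clock: 21.45
ee_pos: [574.2, -44.3, 75.8]
eef_rot: [3.122, -0.612, 0.148]
ft_force: [1.2, -0.5, -0.3]
grip_width: 37.9
grasp_force: 58.0
```

Run:
```python
from h import *
delta([583.9,-43,60]); f=grab('top');g=grab('scene')
for n,F in(('top',f),('scene',g)):
  for d in env.mark_of(n,'shaker_1')[:3]+env.cut_out(n,'shaker_1')[:3]: print(n,d['p'],np.round(d['location'],1))
```

```text
pos [574.2 -44.3  75.8] R cols [[0.81, 0.136, 0.571], [0.121, -0.991, 0.065], [0.574, 0.016, -0.819]] delta tool cm [-0.11 -0.02  1.86] j [-0.24 -0.03  2.39  0.8   0.28  0.47] t 21.45
top 0.65 [344.4 210. ]
top 0.54 [208.1 170. ]
top 0.51 [379.3 200. ]
top 0.75 [385.4 208.3]
top 0.69 [351.7 209.8]
top 0.51 [191.4 250.5]
scene 0.57 [336.8 176.9]
scene 0.41 [331.2 190.3]
scene 0.59 [333.2 188.9]
scene 0.41 [338.3 170.1]
```

It holds; drawing it out 65 mm more.

step_arm(increments=[[0, 0, -1, 0, 0, 0, 1], [0, 0, -1, 0, 0, 0, 1], [0, 0, -1, 0, 0, 0, 1], [0, 0, -1.2, 0, 0, 0, 1], [0, 0, -1.2, 0, 0, 0, 1], [0, 0, -1.2, 0, 0, 0, 1], [0, 0, -0.6, 0, 0, 0, 1], [0, 0, 0, 0, 0, 0, 1]])

```text
clock: 22.42
ee_pos: [533.1, -49.0, 135.5]
eef_rot: [3.122, -0.613, 0.148]
ft_force: [-0.3, -0.5, -1.2]
grip_width: 37.6
grasp_force: 59.1
```

Run:
```python
from h import *
R=delta([583.9,-43,60]); f=grab('top');g=grab('scene');S=env.state();p=S['ee_pos'];print(S['grip_width'],S['ft_force'])
for n,F in(('top',f),('scene',g)):
  for d in env.mark_of(n,'shaker_1')[:3]+env.cut_out(n,'shaker_1')[:3]: print(n,round(d['p'],2),np.round(d['location'],1))
  for ax in(0,38): print('expected',n,ax,np.round(proj(F,p+R[:,2]*ax),1))
```

```text
pos [533.1 -49.  135.5] R cols [[0.809, 0.136, 0.571], [0.121, -0.991, 0.065], [0.575, 0.016, -0.818]] delta tool cm [-0.15 -0.02  9.12] j [-0.28 -0.23  2.43  0.56  0.44  0.7 ] t 22.4167
37.786049876131315 [ 0.33271979  0.34094394 -1.94114361]
top 0.8 [378.9 199.9]
top 0.56 [381.9 207. ]
expected top 0 [356.4 222.4]
expected top 38 [353.3 216.1]
scene 0.56 [339.1 187.7]
scene 0.56 [338.7 175.4]
scene 0.63 [341.3 168.9]
scene 0.48 [340.8 180.6]
expected scene 0 [343.2 181. ]
expected scene 38 [337.9 184.2]
```

It's out (scene underside mark at (339,188), as expected). I'll turn it upright and square the yaw.

step_arm(increments=[[0, 0, 0, 0, -0.1226, 0, 1], [0, 0, 0, 0, -0.1226, 0, 1], [0, 0, 0, 0, -0.1226, 0, 1], [0, 0, 0, 0, -0.1226, 0, 1], [0, 0, 0, 0, -0.1226, 0, 1], [0, 0, 0, 0, 0, 0.074, 1], [0, 0, 0, 0, 0, 0.074, 1], [0, 0, 0, 0, 0, 0, 1]])

```text
clock: 23.38
ee_pos: [534.2, -46.5, 133.2]
eef_rot: [3.136, -0.033, -0.008]
ft_force: [-1.0, -0.0, -1.7]
grip_width: 37.6
grasp_force: 59.0
```

step_arm(increments=[[-1.6, 3, 0, 0, 0, 0, 1], [-1.6, 3, 0, 0, 0, 0, 1], [-1.6, 3, 0, 0, 0, 0, 1], [-1.6, 3, 0, 0, 0, 0, 1], [-1.6, 3, 0, 0, 0, 0, 1], [-1.6, 3, 0, 0, 0, 0, 1], [-1.6, 3, 0, 0, 0, 0, 1], [-1.6, 3, 0, 0, 0, 0, 1]])

```text
clock: 24.05
ee_pos: [402.8, -287.1, 131.2]
eef_rot: [3.136, -0.036, -0.004]
ft_force: [1.1, -0.9, -1.4]
grip_width: 37.7
grasp_force: 59.1
```

Run:
```python
from h import *
R=delta([403,-295,60]);S=env.state();print(S['eef_rot'],S['grip_width'],S['ft_force'])
```

```text
pos [ 402.8 -287.1  131.2] R cols [[0.999, -0.005, 0.036], [-0.004, -1.0, -0.006], [0.036, 0.006, -0.999]] delta tool cm [-0.23  0.75  7.12] j [-0.68 -0.01  2.11  0.02  1.01  0.88] t 24.05
[ 3.13553488 -0.03569834 -0.00435748] 37.681765112549485 [ 1.12054066 -0.9307593  -1.38515761]
```

step_arm(increments=[[0, 0.8, 0, 0, -0.036, 0, 1], [0, 0, 2, 0, 0, 0, 1], [0, 0, 2.5, 0, 0, 0, 1], [0, 0, 2, 0, 0, 0, 1], [0, 0, 0.8, 0, 0, 0, 1], [0, 0, 0, 0, 0, 0, 1], [0, 0, 0, 0, 0, 0, 1]])

```text
clock: 24.63
ee_pos: [403.7, -294.3, 58.3]
eef_rot: [3.136, 0.001, -0.006]
ft_force: [0.5, 0.2, -1.1]
grip_width: 37.8
grasp_force: 59.1
```

step_arm(increments=[[0, 0, 0.3, 0, 0, 0, 1], [0, 0, 0.3, 0, 0, 0, 1], [0, 0, 0, 0, 0, 0, 1]])

```text
clock: 24.88
ee_pos: [404.4, -294.8, 53.0]
eef_rot: [3.135, -0.0, -0.006]
ft_force: [0.3, 0.5, -0.8]
grip_width: 38.0
grasp_force: 59.1
```

step_arm(increments=[[0, 0, 0.2, 0, 0, 0, 1], [0, 0, 0.2, 0, 0, 0, 1], [0, 0, 0, 0, 0, 0, 1]])

```text
clock: 25.13
ee_pos: [403.7, -294.4, 48.3]
eef_rot: [3.136, 0.001, -0.007]
ft_force: [0.7, -0.1, -2.0]
grip_width: 37.8
grasp_force: 59.1
```

step_arm(increments=[[0, 0, 0.2, 0, 0, 0, 1], [0, 0, 0, 0, 0, 0, 1], [0, 0, 0, 0, 0, 0, 1]])

```text
clock: 25.38
ee_pos: [403.7, -294.4, 46.3]
eef_rot: [3.136, 0.001, -0.007]
ft_force: [0.5, 0.3, -1.8]
grip_width: 38.0
grasp_force: 59.1
```

step_arm(increments=[[0, 0, 0.2, 0, 0, 0, 1], [0, 0, 0, 0, 0, 0, 1], [0, 0, 0, 0, 0, 0, 1]])

```text
clock: 25.63
ee_pos: [403.7, -294.5, 44.3]
eef_rot: [3.136, 0.001, -0.007]
ft_force: [-0.3, 0.3, -0.7]
grip_width: 37.6
grasp_force: 59.1
```

step_arm(increments=[[0, 0, 0.2, 0, 0, 0, 1], [0, 0, 0, 0, 0, 0, 1], [0, 0, 0, 0, 0, 0, 1]])

```text
clock: 25.88
ee_pos: [403.7, -294.5, 42.2]
eef_rot: [3.136, 0.001, -0.007]
ft_force: [1.0, -0.9, -1.0]
grip_width: 37.7
grasp_force: 59.1
```

step_arm(increments=[[0, 0, 0.2, 0, 0, 0, 1], [0, 0, 0, 0, 0, 0, 1], [0, 0, 0, 0, 0, 0, 1]])

```text
clock: 26.13
ee_pos: [403.7, -294.5, 40.3]
eef_rot: [3.136, 0.001, -0.007]
ft_force: [-1.0, 0.6, -1.2]
grip_width: 37.8
grasp_force: 59.1
```

step_arm(increments=[[0, 0, 0.2, 0, 0, 0, 1], [0, 0, 0, 0, 0, 0, 1], [0, 0, 0, 0, 0, 0, 1]])

```text
clock: 26.38
ee_pos: [404.1, -294.8, 38.7]
eef_rot: [3.135, 0.0, -0.007]
ft_force: [-0.1, 0.7, 0.4]
grip_width: 38.0
grasp_force: 59.3
```

step_arm(increments=[[0, 0, 0.2, 0, 0, 0, 1], [0, 0, 0, 0, 0, 0, 1], [0, 0, 0, 0, 0, 0, 1]])

```text
clock: 26.63
ee_pos: [404.7, -294.9, 38.3]
eef_rot: [3.135, -0.0, -0.007]
ft_force: [-2.4, 3.4, 12.3]
grip_width: 37.9
grasp_force: 61.2
```

Run:
```python
from h import *
f=grab('top');g=grab('scene')
for n,F in(('top',f),('scene',g)):
  for d in env.mark_of(n,'shaker_1')[:3]: print(n,round(d['p'],2),np.round(d['location'],1))
  for h in(5,50,95): print('expected',n,np.round(proj(F,[403,-294,h]),1))
```

```text
top 0.61 [430.7 271. ]
top 0.51 [376.8 199. ]
expected top [429.  271.1]
expected top [434.5 271. ]
expected top [440.5 270.9]
scene 0.69 [405.1 186.9]
scene 0.42 [337.4 178.1]
expected scene [401.3 187.9]
expected scene [403.1 180.3]
expected scene [404.9 172.5]
```

Contact at TCP z≈38.5. Releasing and going to the second shaker.

step_arm(increments=[[0, 0, -0.1, 0, 0, 0, 0.6], [0, 0, 0, 0, 0, 0, 0.4], [0, 0, 0, 0, 0, 0, 0.2], [0, 0, 0, 0, 0, 0, 0], [0, 0, 0, 0, 0, 0, 0], [0, 0, -3, 0, 0, 0, 0], [0, 0, -4, 0, 0, 0, 0], [0, 0, -4, 0, 0, 0, 0]])

```text
clock: 27.5
ee_pos: [402.4, -292.8, 146.8]
eef_rot: [3.139, 0.005, -0.007]
ft_force: [2.1, -1.5, -0.8]
grip_width: 84.9
grasp_force: 0.0
```

step_arm(increments=[[0, 0, -0.9, 0, 0, 0, 0], [2.3, -2.5, 0, 0, 0, 0, 0], [2.3, -2.5, 0, 0, 0, 0, 0], [2.3, -2.5, 0, 0, 0, 0, 0], [2.3, -2.5, 0, 0, 0, 0, 0], [2.2, -2.5, 0, 0, 0, 0, 0], [2.2, -2.5, 0, 0, 0, 0, 0], [0, 0, 0, 0, 0, -0.075, 0]])

```text
clock: 28.17
ee_pos: [544.3, -140.9, 155.1]
eef_rot: [3.137, -0.001, 0.072]
ft_force: [-0.5, 0.7, -0.5]
grip_width: 85.5
grasp_force: 0.0
```

step_arm(increments=[[0, 0, 0, 0, 0, -0.075, 0], [0, 0, 0, 0, 0.122, 0, 0], [0, 0, 0, 0, 0.122, 0, 0], [0, 0, 0, 0, 0.122, 0, 0], [0, 0, 0, 0, 0.122, 0, 0], [0, 0, 0, 0, 0.122, 0, 0], [0, 0, 0, 0, 0, 0, 0], [0, 0, 0, 0, 0, 0, 0]])

```text
clock: 28.83
ee_pos: [539.2, -143.4, 153.5]
eef_rot: [-3.141, -0.572, 0.144]
ft_force: [0.1, -0.6, 1.0]
grip_width: 85.1
grasp_force: 0.0
```

Run:
```python
from h import *
R=delta([598,-137.3,60]); print(env.state()['eef_rot'])
f=grab('top');g=grab('scene')
for n,F in(('top',f),('scene',g)):
  for d in env.mark_of(n,'shaker_1')[:3]+env.cut_out(n,'shaker_1')[:3]: print(n,round(d['p'],2),np.round(d['location'],1))
  U=np.array([617.5,-134,29]);a=np.array([-.571,-.075,.818])
  print('expected',n,[np.round(proj(F,U+q*a),1) for q in(0,45,76)], 'bin', np.round(proj(F,[403,-294,50]),1))
```

```text
pos [ 539.2 -143.4  153.5] R cols [[0.832, 0.143, 0.536], [0.121, -0.99, 0.078], [0.541, -0.0, -0.841]] delta tool cm [-0.1   0.24 11.05] j [-0.51 -0.16  2.31  0.62  0.61  0.47] t 28.8333
[-3.14147664 -0.57215263  0.14392896]
top 0.75 [378.1 200.3]
top 0.8 [384.3 207.5]
expected top [array([377.4, 199.2]), array([381.7, 205.7]), array([384.9, 210.4])] bin [434.5 271. ]
scene 0.73 [338.5 174.5]
scene 0.66 [404.4 191.5]
scene 0.23 [231.  245.3]
scene 0.63 [405.7 180.7]
scene 0.48 [345.7 171.3]
expected scene [array([338.4, 178.8]), array([344.4, 175. ]), array([348.6, 172.3])] bin [403.1 180.3]
```

step_arm(increments=[[0, 0.2, 1, 0, 0.04, 0, 0], [0.2, 0, 2, 0, 0, 0, 0], [0.2, 0, 2.5, 0, 0, 0, 0], [0, 0, 2.5, 0, 0, 0, 0], [0, 0, 2, 0, 0, 0, 0], [0, 0, 0, 0, 0, 0, 0], [0, 0, 0, 0, 0, 0, 0]])

```text
clock: 29.72
ee_pos: [601.8, -135.8, 74.5]
eef_rot: [3.141, -0.614, 0.148]
ft_force: [-0.5, 0.5, 0.9]
grip_width: 85.4
grasp_force: 0.0
```

Run:
```python
from h import *
R=delta([598,-137.3,60]); print(env.state()['eef_rot'],env.state()['ft_force'])
```

```text
pos [ 601.8 -135.8   74.5] R cols [[0.808, 0.148, 0.57], [0.121, -0.989, 0.085], [0.576, 0.0, -0.817]] delta tool cm [-1.16  0.09  0.95] j [-0.45  0.08  2.29  0.94  0.41  0.17] t 29.7167
[ 3.14115812 -0.61387744  0.14848   ] [-0.45338465  0.45576991  0.89166271]
```

step_arm(increments=[[-0.6, 0.1, 0, 0, 0, 0, 0], [-0.6, 0, 0, 0, 0, 0, 0], [0, 0, 0.5, 0, 0, 0, 0], [0, 0, 0.4, 0, 0, 0, 0], [0, 0, 0, 0, 0, 0, 0.2], [0, 0, 0, 0, 0, 0, 0.4], [0, 0, 0, 0, 0, 0, 0.45], [0, 0, 0, 0, 0, 0, 0.5]])

```text
clock: 30.38
ee_pos: [597.6, -138.4, 61.8]
eef_rot: [3.139, -0.617, 0.148]
ft_force: [-0.9, 0.2, 0.1]
grip_width: 42.8
grasp_force: 0.0
```

step_arm(increments=[[0, 0, 0, 0, 0, 0, 0.5], [0, 0, 0, 0, 0, 0, 0.52], [0, 0, 0, 0, 0, 0, 0.54]])

```text
clock: 30.63
ee_pos: [597.4, -138.0, 61.7]
eef_rot: [3.14, -0.617, 0.148]
ft_force: [-1.2, 1.3, 3.1]
grip_width: 39.4
grasp_force: 6.2
```

Run:
```python
from h import *
R=delta([598,-137.3,60]); S=env.state(); print(S['ft_force'],S['grip_width'],S['grasp_force'])
```

```text
pos [ 597.4 -138.    61.7] R cols [[0.807, 0.147, 0.572], [0.12, -0.989, 0.084], [0.578, 0.001, -0.816]] delta tool cm [-0.04 -0.06  0.18] j [-0.45  0.09  2.3   1.01  0.4   0.09] t 30.6333
[-1.16929958  1.28314507  3.0707732 ] 39.36218176355138 6.246716085879598
```

Same contact width as before; closing fully and drawing out 85 mm.

step_arm(increments=[[0, 0, 0, 0, 0, 0, 1], [0, 0, 0, 0, 0, 0, 1], [0, 0, 0, 0, 0, 0, 1], [0, 0, 0, 0, 0, 0, 1], [0, 0, -0.5, 0, 0, 0, 1], [0, 0, -0.8, 0, 0, 0, 1], [0, 0, -1, 0, 0, 0, 1], [0, 0, -1, 0, 0, 0, 1]])

```text
clock: 31.3
ee_pos: [578.2, -141.3, 88.7]
eef_rot: [3.139, -0.616, 0.148]
ft_force: [0.3, 0.6, -0.8]
grip_width: 36.3
grasp_force: 59.5
```

step_arm(increments=[[0, 0, -1, 0, 0, 0, 1], [0, 0, -1.2, 0, 0, 0, 1], [0, 0, -1.2, 0, 0, 0, 1], [0, 0, -1.2, 0, 0, 0, 1], [0, 0, -0.8, 0, 0, 0, 1], [0, 0, 0, 0, 0, 0, 1], [0, 0, 0, 0, 0, 0, 1]])

```text
clock: 31.88
ee_pos: [547.5, -145.9, 132.8]
eef_rot: [3.138, -0.617, 0.148]
ft_force: [-1.0, 1.2, -0.6]
grip_width: 36.5
grasp_force: 59.6
```

Run:
```python
from h import *
R=delta([541,-145,142]); S=env.state();p=S['ee_pos']; print(S['eef_rot'],S['ft_force'],S['grip_width'])
f=grab('top');g=grab('scene')
for n,F in(('top',f),('scene',g)):
  for d in env.mark_of(n,'shaker_1')[:3]: print(n,round(d['p'],2),np.round(d['location'],1))
  print('exp underside',np.round(proj(F,p+R[:,2]*34),1))
```

```text
pos [ 547.5 -145.9  132.8] R cols [[0.807, 0.146, 0.573], [0.12, -0.989, 0.082], [0.578, 0.003, -0.816]] delta tool cm [ 0.02 -0.18 -1.12] j [-0.53 -0.12  2.34  0.76  0.55  0.31] t 31.8833
[ 3.13813331 -0.61679118  0.14821926] [-1.02034729  1.2197438  -0.61830123] 36.45074561379769
top 0.83 [385.7 213.7]
exp underside [387.4 212.1]
scene 0.6 [348.1 168.3]
scene 0.55 [401.2 189.9]
exp underside [350.8 170.2]
```

step_arm(increments=[[0, 0, 0, 0, -0.1234, 0, 1], [0, 0, 0, 0, -0.1234, 0, 1], [0, 0, 0, 0, -0.1234, 0, 1], [0, 0, 0, 0, -0.1234, 0, 1], [0, 0, 0, 0, -0.1234, 0, 1], [0, 0, 0, 0, 0, 0.074, 1], [0, 0, 0, 0, 0, 0.074, 1], [0, 0, 0, 0, 0, 0, 1]])

```text
clock: 32.75
ee_pos: [548.7, -141.7, 130.6]
eef_rot: [-3.123, -0.069, 0.004]
ft_force: [0.7, 0.5, -0.7]
grip_width: 36.2
grasp_force: 59.6
```

step_arm(increments=[[-1.3, 3, 0, 0, 0, 0, 1], [-1.3, 3, 0, 0, 0, 0, 1], [-1.3, 3, 0, 0, 0, 0, 1], [-1.3, 3, 0, 0, 0, 0, 1], [-1.3, 3, 0, 0, 0, 0, 1], [0, 0, 0, 0, 0, 0, 1], [0, 0, 0, 0, 0, 0, 1]])

```text
clock: 33.33
ee_pos: [483.0, -293.9, 124.0]
eef_rot: [-3.124, -0.07, 0.003]
ft_force: [0.1, -0.3, -0.3]
grip_width: 36.5
grasp_force: 59.6
```

Run:
```python
from h import *
R=delta([481,-295,55]); S=env.state();print(S['eef_rot'],S['ft_force'],S['grip_width'])
```

```text
pos [ 483.  -293.9  124. ] R cols [[0.998, 0.004, 0.07], [0.003, -1.0, 0.018], [0.07, -0.018, -0.997]] delta tool cm [-0.68  0.24  6.87] j [-0.62  0.12  1.99  0.07  0.99  0.91] t 33.3333
[-3.12364460e+00 -6.97276615e-02  2.99692768e-03] [ 0.07854216 -0.28213353 -0.27556758] 36.52495910688794
```

step_arm(increments=[[0, 0, 0, -0.018, -0.07, 0, 1], [-0.2, 0.1, 0, 0, 0, 0, 1], [0, 0, 2, 0, 0, 0, 1], [0, 0, 2.5, 0, 0, 0, 1], [0, 0, 2, 0, 0, 0, 1], [0, 0, 1.1, 0, 0, 0, 1], [0, 0, 0, 0, 0, 0, 1], [0, 0, 0, 0, 0, 0, 1]])

```text
clock: 34.0
ee_pos: [481.9, -292.8, 48.2]
eef_rot: [-3.141, 0.0, 0.007]
ft_force: [0.1, -0.3, -0.6]
grip_width: 36.4
grasp_force: 59.6
```

step_arm(increments=[[0, 0, 0.2, 0, 0, 0, 1], [0, 0, 0, 0, 0, 0, 1], [0, 0, 0.2, 0, 0, 0, 1], [0, 0, 0, 0, 0, 0, 1], [0, 0, 0, 0, 0, 0, 1]])

```text
clock: 34.42
ee_pos: [482.5, -294.0, 45.2]
eef_rot: [3.14, -0.001, 0.006]
ft_force: [-0.2, -0.3, -1.2]
grip_width: 36.4
grasp_force: 59.6
```

step_arm(increments=[[0, 0, 0.15, 0, 0, 0, 1], [0, 0, 0, 0, 0, 0, 1], [0, 0, 0, 0, 0, 0, 1]])

```text
clock: 34.67
ee_pos: [482.1, -293.7, 43.1]
eef_rot: [3.141, -0.0, 0.006]
ft_force: [0.7, -0.0, -1.4]
grip_width: 36.4
grasp_force: 59.6
```

step_arm(increments=[[0, 0, 0.15, 0, 0, 0, 1], [0, 0, 0, 0, 0, 0, 1], [0, 0, 0, 0, 0, 0, 1]])

```text
clock: 34.92
ee_pos: [482.1, -293.7, 41.5]
eef_rot: [3.141, -0.0, 0.006]
ft_force: [-0.1, 0.6, -0.9]
grip_width: 36.4
grasp_force: 59.6
```

step_arm(increments=[[0, 0, 0.15, 0, 0, 0, 1], [0, 0, 0, 0, 0, 0, 1], [0, 0, 0, 0, 0, 0, 1]])

```text
clock: 35.17
ee_pos: [482.9, -293.8, 41.1]
eef_rot: [3.141, -0.001, 0.006]
ft_force: [-0.1, 2.9, 5.7]
grip_width: 36.9
grasp_force: 60.5
```

step_arm(increments=[[0, 0, 0.1, 0, 0, 0, 1], [0, 0, 0, 0, 0, 0, 1], [0, 0, 0, 0, 0, 0, 1]])

```text
clock: 35.42
ee_pos: [483.3, -293.9, 41.1]
eef_rot: [3.14, -0.002, 0.005]
ft_force: [-2.0, 3.6, 9.9]
grip_width: 36.4
grasp_force: 61.3
```

Contact made. Releasing and retreating, then a check.

step_arm(increments=[[0, 0, -0.1, 0, 0, 0, 0.6], [0, 0, 0, 0, 0, 0, 0.4], [0, 0, 0, 0, 0, 0, 0.2], [0, 0, 0, 0, 0, 0, 0], [0, 0, 0, 0, 0, 0, 0], [0, 0, -3, 0, 0, 0, 0], [0, 0, -4, 0, 0, 0, 0], [0, 0, -4, 0, 0, 0, 0]])

```text
clock: 36.08
ee_pos: [480.6, -292.7, 149.3]
eef_rot: [-3.14, 0.004, 0.005]
ft_force: [0.6, -0.3, 0.9]
grip_width: 85.5
grasp_force: 0.0
```

step_arm(increments=[[0, 0, -3, 0, 0, 0, 0], [0, -3.5, 0, 0, 0, 0, 0], [0, -4, 0, 0, 0, 0, 0], [0, -4, 0, 0, 0, 0, 0], [0, -4, 0, 0, 0, 0, 0], [0, -4, 0, 0, 0, 0, 0], [0, 0, 0, 0, 0, 0, 0], [0, 0, 0, 0, 0, 0, 0]])

```text
clock: 36.75
ee_pos: [480.8, -96.7, 179.8]
eef_rot: [3.141, -0.0, 0.01]
ft_force: [-0.2, -0.4, -1.2]
grip_width: 85.0
grasp_force: 0.0
```

Run:
```python
from h import *
f=grab('top');g=grab('scene');np.set_printoptions(precision=1,suppress=True)
for n,F in(('top',f),('scene',g)):
  for q in('shaker_1','brush','probe'):
    for d in env.mark_of(n,q)[:3]: print(n,q,round(d['p'],2),np.array(d['location']),onz(F,d['location'],5))
  for d in env.cut_out(n,'shaker_1')[:3]:
    ys,xs=np.nonzero(d['pixels']); print('mask',round(d['p'],2),len(xs),xs.min(),xs.max(),ys.min(),ys.max())
  for P in([403,-294],[482,-293.7]): print('exp',[proj(F,P+[h]) for h in(5,95)])
```

```text
top shaker_1 0.74 [428.7 270.4] [ 405.1 -293.1    5. ]
top brush 0.61 [212.6 234.4] [507.  363.6   5. ]
top probe 0.72 [191.8 229.4] [521.4 427.8   5. ]
top probe 0.63 [114.7 225.1] [531.1 668.8   5. ]
mask 0.63 268 423 445 263 277
exp [array([429. , 271.1]), array([440.5, 270.9])]
exp [array([428. , 245.1]), array([439.3, 242.9])]
scene shaker_1 0.69 [405.2 189.8] [ 384.6 -296.3    5. ]
scene shaker_1 0.45 [385.8 178.4] [ 484.9 -295.8    5. ]
scene brush 0.69 [273.5 265.6] [515.3 361.1   5. ]
scene probe 0.63 [258.6 214.3] [735.7 222.6   5. ]
scene probe 0.5 [264.  277.9] [502.1 423.3   5. ]
scene probe 0.45 [207.3 317.7] [526.9 670.6   5. ]
mask 0.67 157 397 407 172 190
mask 0.54 116 383 391 164 180
exp [array([401.3, 187.9]), array([404.9, 172.5])]
exp [array([386.1, 179. ]), array([389.1, 163.5])]
```

```bash
python3 -c "
from h import *
print(env.finish_job())"
```

```text
the job is handed in; nothing more can be done
None
```

I handed in the job at about 37 s of the 72 s allowed: both shakers stand in the white bin and the brush and probe lie in the blue bin, going by the last camera check. No result came back, and the top camera detected only one of the two shakers in that check.

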